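# Turn back the lock plate and take the cap off a caster spindle

## Task

On the green housing that has a hinged flat lock plate, turn the plate right over on its hinge so that it lies with its other face up; then unscrew the cap underneath - its thread may be left- or right-hand, so try both ways until it comes loose - and lift it off. Finish while holding the cap in the gripper, upright, still and about 10 cm straight above its spindle; leave the cap on the other housing and the two small castings lying between the housings where they are.

Things in the scene. Friction and masses are not known exactly. Their poses are not given: they have to be found in the camera images.
- lock_plate (a joint): flat steel plate hinged on the housing: 0 = closed, level over the cap, 3 mm above its bar; 3.14 = turned right over about the hinge on the far side, lying on the rest post, other face up. Free-swinging: past upright (1.57) it falls over slowly by its own weight, before that it falls shut. 8 mm thick, 64 mm wide, mid-thickness 116 mm above the table when closed, 220 g
- tongue (a point): middle of the lock plate's narrow tongue, at the plate's free end (towards the robot when closed): 22 mm wide, 8 mm thick, 34 mm long, in the plane of the plate, 132 mm from the hinge axis; pinch it across its 22 mm width. The point's x axis points along the plate towards the hinge, y along the hinge
- plate_hinge (a point): point on the lock plate's hinge axis, 116 mm above the table, fixed to the housing; its y axis is the hinge axis, its x axis points from spindle to hinge (away from the robot). The hinge is 70 mm beyond the spindle; its two posts are 100 mm apart over their outsides and 122 mm high
- spindle (a point): foot of the spindle, on its vertical axis, 30 mm above the table on the top of the green housing (250 x 130 x 30 mm slab, the one with the lock plate). The spindle, 33 mm tall, is hidden under the cap
- cap_bar (a point): middle of the grip bar on top of the aluminium cap on that spindle: the bar is 56 mm long (the point's x), 14 mm wide (y) and 36 mm high; this point is 93 mm above the table at the start, 16 mm below the bar's top and 20 mm above the round body's top. The round body below is 62 mm across and 43 mm high; the cap weighs 150 to 310 g
- spare_bar_end (a point): one end of the grip bar of an identical cap on the other housing, which has no lock plate (26 mm from that cap's axis, 93 mm above the table); leave that cap alone
- zinc_ring: flat cast zinc ring, 44 mm across, 8 mm high; origin at the centre of its underside; lies between the two housings, leave it there
- sprocket: flat cast toothed disc, 50 mm across, 6 mm high; origin at the centre of its underside; lies between the two housings, leave it there
- cap: the cap; origin at its open underside, resting on the housing 30 mm above the table, x along the bar. Quick thread, right- or left-hand, nothing shows which. Wrong way: stops dead after 0.2 to 0.85 rad, cannot be lifted. Right way: stops at 0.95 to 1.65 rad, and there lifts straight off (free from 0.3 rad before that stop). Turns easily, does not rise while turning, 1 to 2 mm play
- housing: the green housing with the lock plate; origin at the table under the spindle's axis, x towards the hinge. The slab reaches from 80 mm before to 170 mm beyond the spindle and 65 mm to each side; the rest post, 112 mm high, stands 145 mm beyond
Things that resemble listed ones, but are neither listed nor needed, are in the scene too. Leave any brown or purple look-alike of the cap alone.

How it is judged:
By the outcome, as a careful person would: the job done as asked, in the order asked, and still so for the second after the job is handed in, while the arm keeps its last pose, push and grip.
It also fails if it takes over 66 s, if anything falls off the work surface, if the arm or the gripper's body presses on something with over 40 N, if the wrist force passes 120 N, or if a joint passes its speed limit or range.

## Robot

A 6-joint arm with a two-finger parallel gripper is mounted at the origin on the work surface. World frame = base frame: x ahead of the robot, y to its left, z up, the work surface at z = 0. Lengths are in m, angles in rad, forces in N, time in s.
With the tool pointing down it reaches from about 0.425 to 0.95 m from the base axis. Payload 3.5 kg.
Tool frame: the origin (TCP) lies at the very end of the fingers, on their centre line; the grasp point (between the pads) lies 19 mm behind it; z points along the fingers, y is the direction in which the jaws open and shut (so a half turn about z gives the same grasp; the last joint's range is limited). The gripper opens to 85 mm and grips with 20 to 120 N. Pads are 22 mm wide; open, the fingers measure 114 mm over their backs; the gripper's body (76 mm by 85 mm) begins 54 mm behind the grasp point. The pads swing forward as they close: fully open they stand 13 mm farther back than shut.
Start: joints at [-0.15, 0.286, 1.577, -0, 1.279, -0.15], TCP at [0.675, 0, 0.231] pointing down, gripper open.
Joint ranges: [-2.77, 2.77], [-0.9, 2.22], [0.21, 2.48], [-1.53, 4.67], [0.24, 2.81], [-2.84, 2.84]. Speed limits (rad/s): [2.79, 2.79, 3.14, 3.14, 3.14, 3.14].

## Interface

Orientations are given as a unit quaternion [x, y, z, w].
In Python, from plant import ctrl, eyes, ticket gives the robot as it stands.
- The arm moves only by the tool send_rows, never from a script. Its arguments are lists of equal length, an entry for each row: "translation": the shift along the tool's x, y, z in units of 30 mm (1.0 is 30 mm), a list of three; "rotation": the turn, a rotation vector about the tool's x, y, z in units of 5 degrees (1.0 is 5 degrees), a list of three; "grip": the finger opening in mm, from 0 to 85.4. A call has 1 to 5 rows; each row shifts and turns the commanded pose from where the row before left it, along the tool's axes as they then stand; what a row does not reach is not made up. A row lasts 1/8 s, in which the tool goes at most 62.5 mm and 10.7 degrees, less where a joint would pass 70% of its speed; a pose out of reach is approached as far as the arm can. A call is refused whole if a number of a shift passes 1 or a number of a turn 1, either way. A call with a gripper value outside its range is refused whole. The fingers move at their own pace and stop on an object; "squeeze" is the grip in N (left out, the last holds). Time passes only in rows, so rows that do not move let the fingers close. It gives the time, the measured TCP pose, the force and the opening at its end, in the units of the state.
- ctrl.get_state(): the state, without advancing time (a new reading comes with each control period).
- eyes.read_camera(name): name is "scene" or "side" or "wrist"; returns a dict with "image" (420x560x3 uint8, blue, green, red), "mtx" (3x3 intrinsics, pixels), "xyz" and "orientation" of the camera in the world; the wrist camera has in their place "hand_eye" (4x4, takes a point from camera to tool coordinates, whose origin is the TCP and whose axes are the flange's). Camera axes: x right, y down, z forward; pixel columns grow to the right and rows downward; lengths in m; the calibration is good to about 2 mm. A picture is of the moment at which its call begins: read the wrist's pose just before it. There is no depth.
- ticket.sign_off(): hands the job in, once; it reports no verdict.
The state is a dict: "time": time; "qpos": joint angles; "dq": joint speeds; "joint_efforts": joint torques, N m; "eef_pos": TCP position; "tcp_rot": TCP orientation; "contact_force": force on the tool from outside, world axes, zero at the start; "wrist_torque": the same for the moment, N m; "opening": opening from 0.0 (shut) to 1.0 (fully open).
Only numpy, scipy, OpenCV 4.12 (cv2) and the standard library are available. Lean on these libraries where they do the work, as an engineer would, in place of code of your own. Each camera call takes 0.05 s, during which the arm holds its last target. There are 200 camera calls.

## Working session

There is one attempt and no reset: what is moved stays moved. The work goes in short steps, Python scripts to look and compute and a tool call to move; the robot and the scene stay as the last step left them, time stands still between calls to the robot, and variables do not carry over. Pictures are saved under pics/ and viewed, about 8 in all and at most 12, crops included, and the job is handed in when it is done.

Besides the shell and the picture viewer there is one more tool, called in YAML: its name, and indented under it one key for each argument. send_rows: Moves the arm, as the interface text tells. Its arguments: {"type":"object","properties":{"translation":{"type":"array"},"rotation":{"type":"array"},"grip":{"type":"array"},"squeeze":{"type":"number"}},"required":["translation","rotation","grip"]}

```bash
mkdir -p pics; ls; cat > h.py <<'E'
import numpy as np, cv2
from scipy.spatial.transform import Rotation as R
from plant import ctrl, eyes, ticket
def cam(name):
    s=ctrl.get_state(); d=eyes.read_camera(name); K=np.array(d["mtx"])
    if name=="wrist":
        T=np.eye(4); T[:3,:3]=R.from_quat(s["tcp_rot"]).as_matrix(); T[:3,3]=s["eef_pos"]
        M=T@np.array(d["hand_eye"])
    else:
        M=np.eye(4); o=np.array(d["orientation"]); M[:3,:3]=R.from_quat(o).as_matrix() if o.size==4 else o; M[:3,3]=d["xyz"]
    return d["image"],K,M
def ray(K,M,u,v):
    r=M[:3,:3]@np.linalg.inv(K)@[u,v,1.]; return M[:3,3],r/np.linalg.norm(r)
def onz(K,M,u,v,z):
    o,r=ray(K,M,u,v); return o+r*(z-o[2])/r[2]
def proj(K,M,p):
    q=K@(M[:3,:3].T@(np.array(p)-M[:3,3])); return q[:2]/q[2]
E
python3 - <<'E'
from h import *
s=ctrl.get_state(); print(s)
a=[]
for n in ("scene","side","wrist"):
    im,K,M=cam(n); cv2.imwrite(f"pics/{n}0.png",im); np.savez(f"{n}0.npz",K=K,M=M,im=im); print(n,K.round(1).tolist(),M.round(3).tolist())
E
```

```text
pics
{'time': 0.0, 'qpos': array([-1.49976695e-01,  2.87185594e-01,  1.57819192e+00,  3.51956911e-05,
        1.27853373e+00, -1.50007625e-01]), 'dq': array([-0.00038916, -0.00108121,  0.00030784, -0.00136823, -0.00023619,
       -0.00057777]), 'joint_efforts': array([-1.79628755e-04, -4.05981302e+01, -2.92628127e+01, -1.54224781e-04,
        5.81841552e-03,  3.74769741e-06]), 'eef_pos': array([6.74354044e-01, 1.51432628e-04, 2.29925781e-01]), 'tcp_rot': array([ 7.07098969e-01,  7.07113642e-01, -6.74486023e-04, -9.43030755e-04]), 'contact_force': array([ 0.31900749,  0.59579842, -0.33958058]), 'wrist_torque': array([-0.04151552, -0.02516668, -0.00152826]), 'opening': 1.00017587128256}
scene [[434.3, 0.0, 277.3], [0.0, 434.3, 212.9], [0.0, 0.0, 1.0]] [[0.866, 0.296, -0.403, 0.844], [0.5, -0.49, 0.714, -0.521], [0.014, -0.82, -0.572, 0.535], [0.0, 0.0, 0.0, 1.0]]
side [[442.8, 0.0, 281.5], [0.0, 442.8, 209.8], [0.0, 0.0, 1.0]] [[0.846, -0.347, 0.405, 0.235], [-0.533, -0.538, 0.652, -0.463], [-0.008, -0.768, -0.64, 0.577], [0.0, 0.0, 0.0, 1.0]]
wrist [[339.3, 0.0, 281.3], [0.0, 339.3, 208.0], [0.0, 0.0, 1.0]] [[1.0, 0.001, -0.003, 0.676], [0.0, -0.947, -0.322, 0.082], [-0.003, 0.322, -0.947, 0.373], [0.0, 0.0, 0.0, 1.0]]
```

View pics/scene0.png

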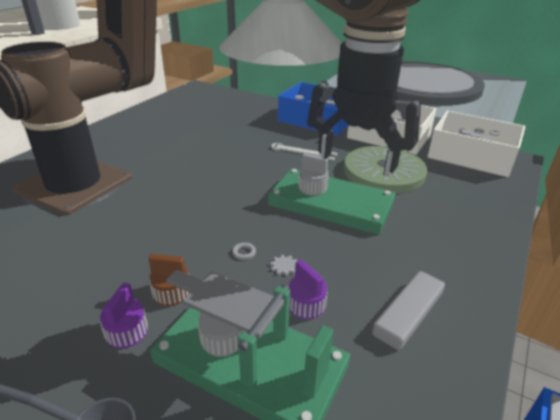

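View pics/side0.png

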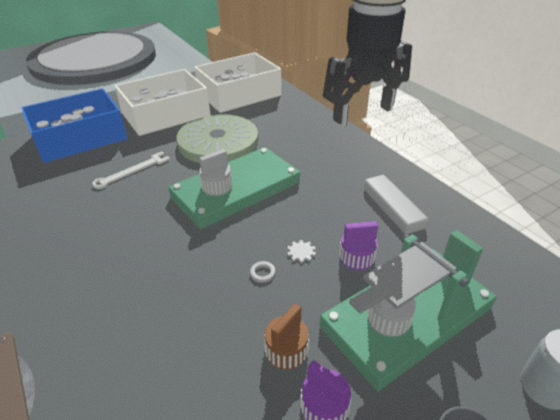

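Scene view: the green housing with the lock plate is at (250,360), with its tongue at about (188,283), hinge posts at (247,360) and (282,310), and the rest post at (318,365). The other housing, with no plate, is at (330,195), and its spare cap at (313,175) has to stay. Possible mix-ups for the cap under the plate at (220,330) are the brown cap (168,278), the purple caps (124,318) and (308,290), and the spare cap (313,175). I choose the aluminium one under the plate at (220,330), which is (390,310) in the side view. The ring is at (244,251) and the sprocket at (284,265).

```bash
python3 - <<'E'
from h import *
outs=[]
for n,(x0,y0) in (("scene",(110,235)),("side",(265,200))):
    d=np.load(f"{n}0.npz"); im,K,M=d["im"],d["K"],d["M"]
    hsv=cv2.cvtColor(im,cv2.COLOR_BGR2HSV)
    m=cv2.inRange(hsv,(65,110,60),(90,255,255)); m[:200]=0
    if n=="scene": m[:260]=0
    else: m[:, :310]=0
    c=max(cv2.findContours(m,0,2)[0],key=cv2.contourArea)
    h=cv2.approxPolyDP(cv2.convexHull(c),4,True)[:,0]
    for u,v in h: print(n,u,v,onz(K,M,u,v,.03).round(3))
    # wrench-like screws: bright
    c2=im[y0:y0+185,x0:x0+250]
    outs.append(cv2.resize(c2,None,fx=1.6,fy=1.6,interpolation=2) if 0 else cv2.resize(c2,(400,296),interpolation=cv2.INTER_CUBIC))
    # colour of caps
    for nm,lo,hi in (("purple",(130,80,40),(160,255,255)),("brown",(4,120,60),(16,255,220))):
        mm=cv2.inRange(hsv,lo,hi); mm[:220]=0
        for k in cv2.findContours(mm,0,2)[0]:
            if cv2.contourArea(k)>250:
                b=cv2.boundingRect(k); print(n,nm,b,onz(K,M,b[0]+b[2]/2,b[1]+b[3]*.7,.04).round(3))
cv2.imwrite("pics/crop1.png",cv2.resize(np.hstack(outs),(800,296)))
E
```

```text
scene 347 355 [ 0.744 -0.139  0.03 ]
scene 321 419 [ 0.752 -0.241  0.03 ]
scene 265 419 [ 0.694 -0.275  0.03 ]
scene 202 383 [ 0.598 -0.275  0.03 ]
scene 207 364 [ 0.586 -0.249  0.03 ]
scene 242 335 [ 0.599 -0.184  0.03 ]
scene 325 328 [ 0.697 -0.111  0.03 ]
scene purple (100, 283, 45, 65) [ 0.451 -0.269  0.04 ]
scene purple (289, 259, 39, 60) [ 0.656 -0.084  0.04 ]
scene brown (150, 255, 37, 35) [ 0.439 -0.158  0.04 ]Traceback (most recent call last):
  File "<stdin>", line 9, in <module>
ValueError: max() iterable argument is empty
```

```bash
python3 - <<'E'
from h import *
outs=[]
for n,(x0,y0) in (("scene",(110,235)),("side",(265,200))):
    d=np.load(f"{n}0.npz"); im,K,M=d["im"],d["K"],d["M"]
    hsv=cv2.cvtColor(im,cv2.COLOR_BGR2HSV)
    print(hsv[365,180] if n=="scene" else hsv[330,440])
    m=cv2.inRange(hsv,(60,90,40),(90,255,255)); m[:230]=0
    if n=="scene": m[:270]=0
    else: m[:, :310]=0
    c=max(cv2.findContours(m,0,2)[0],key=cv2.contourArea)
    h=cv2.approxPolyDP(cv2.convexHull(c),4,True)[:,0]
    for u,v in h: print(n,u,v,onz(K,M,u,v,.03).round(3),onz(K,M,u,v,0).round(3)[:2])
    c2=im[y0:y0+185,x0:x0+250]
    outs.append(cv2.resize(c2,(400,296),interpolation=cv2.INTER_CUBIC))
cv2.imwrite("pics/crop1.png",np.hstack(outs))
E
```

```text
[ 75 109  89]
scene 349 355 [ 0.746 -0.137  0.03 ] [ 0.74  -0.115]
scene 322 419 [ 0.753 -0.24   0.03 ] [ 0.748 -0.224]
scene 262 419 [ 0.691 -0.277  0.03 ] [ 0.681 -0.263]
scene 155 362 [ 0.523 -0.282  0.03 ] [ 0.504 -0.268]
scene 151 350 [ 0.505 -0.27   0.03 ] [ 0.485 -0.256]
scene 190 308 [ 0.502 -0.182  0.03 ] [ 0.481 -0.162]
scene 280 287 [ 0.598 -0.072  0.03 ] [ 0.584 -0.045]
scene 331 329 [ 0.706 -0.108  0.03 ] [ 0.697 -0.084]
[ 73  84 109]
side 408 358 [ 0.558 -0.269  0.03 ] [ 0.575 -0.258]
side 409 365 [ 0.551 -0.277  0.03 ] [ 0.568 -0.267]
```

View pics/crop1.png

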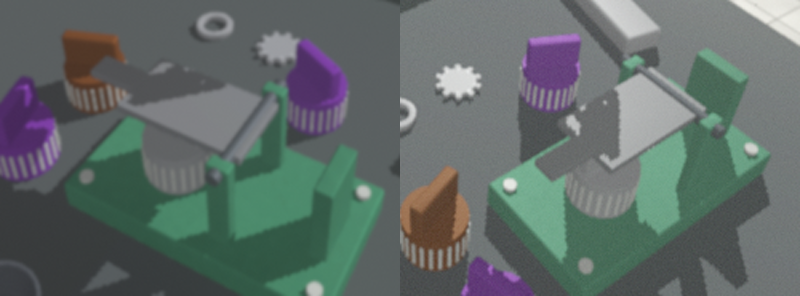

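Close crop: the target is confirmed. The plate covers a white-ribbed aluminium cap on the green slab, the tongue points to the robot and the hinge barrel is at the far end. Three slab screws show in each view.

```bash
python3 - <<'E'
from h import *
D={n:np.load(f"{n}0.npz") for n in("scene","side")}
P={"scene":lambda u,v:(110+u/1.6,235+v/1.6),"side":lambda u,v:(265+(u-400)/1.6,200+v/1.6)}
for n,pts in (("scene",[(87,176),(363,192),(314,289)]),("side",[(510,186),(585,266),(751,149)])):
    for p in pts: print(n,onz(D[n]["K"],D[n]["M"],*P[n](*p),.031).round(4))
def tri(a,b):
    A=np.zeros((3,3));y=np.zeros(3)
    for n,p in(("scene",a),("side",b)):
        o,r=ray(D[n]["K"],D[n]["M"],*P[n](*p)); Q=np.eye(3)-np.outer(r,r);A+=Q;y+=Q@o
    return np.linalg.solve(A,y).round(4)
print("hinge -y end",tri((214,172),(719,127)))
print("hinge +y end",tri((277,91),(633,66)))
print("tongue",tri((115,77),(563,164)))
for n,p in(("scene",(115,77)),("side",(563,164))): print(onz(D[n]["K"],D[n]["M"],*P[n](*p),.12).round(4))
E
```

```text
scene [ 0.5159 -0.2551  0.031 ]
scene [ 0.7317 -0.1468  0.031 ]
scene [ 0.7349 -0.2467  0.031 ]
side [ 0.5136 -0.1592  0.031 ]
side [ 0.517  -0.2584  0.031 ]
side [ 0.7384 -0.2509  0.031 ]
hinge -y end [ 0.652  -0.2552  0.1222]
hinge +y end [ 0.6495 -0.1585  0.1178]
tongue [ 0.5209 -0.2104  0.1146]
[ 0.5248 -0.2131  0.12  ]
[ 0.5171 -0.2146  0.12  ]
```

Estimates: spindle (.580,-.206), hinge (.650,-.203), tongue (.518,-.2085), yaw about 0.042. First I turn the tool by 87.5° so the jaws open along the hinge.

send_rows:
  translation:
    - [0, 0, 0]
    - [0, 0, 0]
    - [0, 0, 0]
    - [0, 0, 0]
    - [0, 0, 0]
  rotation:
    - [0, 0, 1]
    - [0, 0, 1]
    - [0, 0, 1]
    - [0, 0, 1]
    - [0, 0, 1]
  grip: [60, 60, 60, 60, 60]
  squeeze: 25

```text
time: 0.78
eef_pos: [0.6747, 0.0001, 0.2307]
tcp_rot: [0.844, 0.536, -0.0, -0.0]
contact_force: [0.6, -0.4, -0.5]
opening: 0.704
```

send_rows:
  translation:
    - [0, 0, 0]
    - [0, 0, 0]
    - [0, 0, 0]
    - [0, 0, 0]
    - [0, 0, 0]
  rotation:
    - [0, 0, 1]
    - [0, 0, 1]
    - [0, 0, 1]
    - [0, 0, 1]
    - [0, 0, 1]
  grip: [60, 60, 60, 60, 60]

```text
time: 1.4
eef_pos: [0.6747, 0.0001, 0.2307]
tcp_rot: [0.94, 0.341, -0.0, -0.0]
contact_force: [0.2, 0.2, -0.1]
opening: 0.702
```

send_rows:
  translation:
    - [0, 0, 0]
    - [0, 0, 0]
    - [0, 0, 0]
    - [0, 0, 0]
    - [0, 0, 0]
  rotation:
    - [0, 0, 1]
    - [0, 0, 1]
    - [0, 0, 1]
    - [0, 0, 1]
    - [0, 0, 1]
  grip: [60, 60, 60, 60, 60]

```text
time: 2.02
eef_pos: [0.6747, 0.0001, 0.2307]
tcp_rot: [0.992, 0.129, -0.0, -0.0]
contact_force: [0.1, 0.0, -0.2]
opening: 0.704
```

send_rows:
  translation:
    - [0, 0, 0]
    - [0, 0, 0]
    - [0, 0.0, 0]
    - [-1, 1, 0]
    - [-1, 1, 0]
  rotation:
    - [0, 0, 1]
    - [0, 0, 1]
    - [0, 0, 0.5]
    - [0, 0, 0]
    - [0, 0, 0]
  grip: [60, 60, 60, 60, 60]

```text
time: 2.65
eef_pos: [0.6168, -0.0628, 0.2306]
tcp_rot: [1.0, 0.022, -0.001, -0.0]
contact_force: [0.2, -0.1, -0.4]
opening: 0.707
```

send_rows:
  translation:
    - [-1, 1, 0]
    - [-1, 1, 0]
    - [-1, 1, 0]
    - [0, 1, 0]
    - [0, 0.5, 0]
  rotation:
    - [0, 0, 0]
    - [0, 0, 0]
    - [0, 0, 0]
    - [0, 0, 0]
    - [0, 0, 0]
  grip: [60, 60, 60, 60, 60]

```text
time: 3.28
eef_pos: [0.5332, -0.2025, 0.2312]
tcp_rot: [1.0, 0.021, -0.0, -0.0]
contact_force: [0.1, -0.3, -0.5]
opening: 0.702
```

```bash
python3 - <<'E'
from h import *
im,K,M=cam("wrist"); np.savez("w1.npz",im=im,K=K,M=M)
for p,c in (((.513,-.2087,.12),(0,0,255)),((.518,-.2085,.12),(0,255,0)),((.65,-.203,.116),(255,0,0)),((.58,-.206,.12),(255,255,0))):
    q=proj(K,M,p); print(p,q.round(1)); cv2.drawMarker(im,tuple(int(round(x)) for x in q),c,0,12,1)
cv2.imwrite("pics/w1.png",im); print(ctrl.get_state()["eef_pos"],ctrl.get_state()["qpos"])
E
```

```text
(0.513, -0.2087, 0.12) [286.5 228.8]
(0.518, -0.2085, 0.12) [286.6 223. ]
(0.65, -0.203, 0.116) [287.5  42.3]
(0.58, -0.206, 0.12) [287.1 145.4]
[ 0.53357054 -0.20366029  0.23120723] [-5.41854028e-01  5.86864213e-02  1.83655834e+00 -8.92784221e-04
  1.24584863e+00  9.87451635e-01]
```

View pics/w1.png

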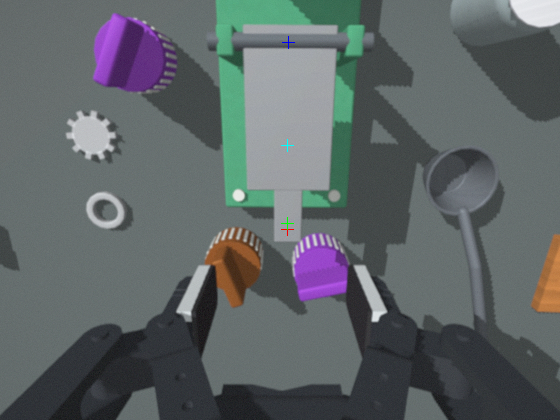

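```bash
python3 - <<'E'
from h import *
d=np.load("w1.npz"); im,K,M=d["im"],d["K"],d["M"]
print(M[:3,3].round(3))
for u,v,z in((288,190,.12),(288,241,.12),(288,241,.112),(274,215,.12),(301.5,215,.12),(208,41,.116),(373,41,.116),(238.5,196,.032),(334,196,.032),(244,188,.12),(332,190,.12),(123,57,.06),(322,270,.06),(235,262,.06)): print(u,v,onz(K,M,u,v,z).round(4))
g=im[170:260,288].astype(int).sum(1); print(g.tolist())
E
```

```text
[ 0.617 -0.2    0.374]
288 190 [ 0.5456 -0.2083  0.12  ]
288 241 [ 0.5023 -0.2104  0.12  ]
288 241 [ 0.4987 -0.2108  0.112 ]
274 215 [ 0.5244 -0.1982  0.12  ]
301.5 215 [ 0.5254 -0.2201  0.12  ]
208 41 [ 0.6485 -0.1483  0.116 ]
373 41 [ 0.6533 -0.2618  0.116 ]
238.5 196 [ 0.512  -0.1594  0.032 ]
334 196 [ 0.5163 -0.2599  0.032 ]
244 188 [ 0.5457 -0.1741  0.12  ]
332 190 [ 0.547  -0.2425  0.12  ]
123 57 [ 0.6399 -0.0646  0.06  ]
322 270 [ 0.4436 -0.2499  0.06  ]
235 262 [ 0.4491 -0.1593  0.06  ]
[481, 475, 475, 485, 475, 476, 475, 485, 475, 474, 479, 481, 475, 472, 479, 473, 485, 481, 477, 454, 458, 479, 477, 481, 476, 472, 485, 480, 473, 478, 484, 478, 483, 478, 477, 469, 483, 475, 482, 478, 484, 480, 482, 482, 480, 484, 471, 474, 490, 476, 476, 476, 480, 466, 472, 460, 474, 475, 474, 470, 471, 467, 478, 470, 473, 476, 472, 475, 471, 473, 465, 405, 330, 333, 328, 323, 334, 329, 338, 333, 332, 338, 323, 331, 337, 332, 333, 332, 331, 317]
```

The wrist view shows the plate edges clearly: the tongue runs from v=190 to 241 at u=274–301, and the barrel is at v=41. The tongue tip comes out at x=.502, so 149 mm from the hinge as specified. I will descend onto the tongue at (.517,-.2096).

send_rows:
  translation:
    - [-0.56, 0.17, 0.5]
    - [0, 0, 1]
    - [0, 0, 1]
    - [0, 0, 1]
    - [0, 0, 0.87]
  rotation:
    - [0, 0, 0]
    - [0, 0, 0]
    - [0, 0, 0]
    - [0, 0, 0]
    - [0, 0, 0]
  grip: [60, 60, 60, 60, 60]

```text
time: 3.95
eef_pos: [0.5171, -0.206, 0.0988]
tcp_rot: [1.0, 0.022, -0.0, -0.001]
contact_force: [0.7, -0.1, -0.6]
opening: 0.707
```

send_rows:
  translation:
    - [0, 0, 0]
    - [0, 0, 0]
    - [0, 0, 0]
    - [0, 0, 0]
    - [0, 0, 0]
  rotation:
    - [0, 0, 0]
    - [0, 0, 0]
    - [0, 0, 0]
    - [0, 0, 0]
    - [0, 0, 0]
  grip: [10, 10, 10, 10, 10]
  squeeze: 25

```text
time: 4.58
eef_pos: [0.518, -0.2077, 0.1015]
tcp_rot: [1.0, 0.022, 0.001, 0.001]
contact_force: [0.3, -1.4, 1.2]
opening: 0.25
```

Opening 0.25 (21 mm) means the tongue is pinched. I lift it along the arc.

send_rows:
  translation:
    - [0.05, 0, -0.66]
    - [0.15, 0, -0.65]
    - [0.24, 0, -0.62]
    - [0.33, 0, -0.57]
  rotation:
    - [0, 0, 0]
    - [0, 0, 0]
    - [0, 0, 0]
    - [0, 0, 0]
  grip: [10, 10, 10, 10]

```text
time: 5.08
eef_pos: [0.5402, -0.2068, 0.1755]
tcp_rot: [1.0, 0.022, -0.0, 0.001]
contact_force: [4.0, -5.5, -6.9]
opening: 0.247
```

send_rows:
  translation:
    - [0.41, 0, -0.52]
    - [0.49, 0, -0.45]
    - [0.55, 0, -0.37]
    - [0.6, 0, -0.29]
    - [0.63, 0, -0.19]
  rotation:
    - [0, 0, 0]
    - [0, 0, 0]
    - [0, 0, 0]
    - [0, 0, 0]
    - [0, 0, 0]
  grip: [10, 10, 10, 10, 10]

```text
time: 5.7
eef_pos: [0.6196, -0.2038, 0.2301]
tcp_rot: [1.0, 0.022, -0.003, 0.001]
contact_force: [-2.3, -6.5, -3.7]
opening: 0.247
```

send_rows:
  translation:
    - [0.66, 0, -0.1]
    - [0.66, 0, 0]
    - [0.66, 0, 0.1]
    - [0.63, 0, 0.2]
    - [0, 0, 0]
  rotation:
    - [0, 0, 0]
    - [0, 0, 0]
    - [0, 0, 0]
    - [0, 0, 0]
    - [0, 0, 0]
  grip: [10, 10, 10, 10, 10]

```text
time: 6.32
eef_pos: [0.6998, -0.201, 0.2254]
tcp_rot: [1.0, 0.022, 0.0, 0.002]
contact_force: [-0.7, -4.9, 2.0]
opening: 0.249
```

send_rows:
  translation:
    - [0, 0, 0]
    - [0, 0, 0]
    - [0, 0, 0]
    - [0, 0, 0]
    - [0, 0, -0.5]
  rotation:
    - [0, 0, 0]
    - [0, 0, 0]
    - [0, 0, 0]
    - [0, 0, 0]
    - [0, 0, 0]
  grip: [80, 80, 80, 80, 80]

```text
time: 6.95
eef_pos: [0.6978, -0.1987, 0.2374]
tcp_rot: [1.0, 0.022, -0.002, -0.001]
contact_force: [-0.5, -0.7, -0.0]
opening: 0.935
```

send_rows:
  translation:
    - [0, 0, -1]
    - [0, 0, -0.5]
    - [-1, 0, 0]
    - [-1, 0, 0]
    - [-1, 0, 0]
  rotation:
    - [0, 0, 0]
    - [0, 0, 0]
    - [0, 0, 0]
    - [0, 0, 0]
    - [0, 0, 0]
  grip: [60, 60, 60, 60, 60]

```text
time: 7.58
eef_pos: [0.6079, -0.2031, 0.2844]
tcp_rot: [1.0, 0.022, 0.0, 0.0]
contact_force: [0.3, -1.0, -0.1]
opening: 0.701
```

send_rows:
  translation:
    - [-1, 0.1, 0]
    - [-1, 0.1, 0.5]
    - [-1, 0, 0.5]
    - [0, 0, 0]
    - [0, 0, 0]
  rotation:
    - [0, 0, 0]
    - [0, 0, 0]
    - [0, 0, 0]
    - [0, 0, 0]
    - [0, 0, 0]
  grip: [60, 60, 60, 60, 60]

```text
time: 8.2
eef_pos: [0.5201, -0.2134, 0.2551]
tcp_rot: [1.0, 0.022, 0.001, 0.001]
contact_force: [0.2, 0.7, -0.8]
opening: 0.703
```

```bash
python3 - <<'E'
from h import *
s=ctrl.get_state(); print(s["eef_pos"],s["qpos"])
a,K,M=cam("side"); im,K,M=cam("wrist"); np.savez("w2.npz",im=im,K=K,M=M)
q=proj(K,M,(.581,-.2075,.109)); print(q); cv2.drawMarker(im,tuple(int(round(x)) for x in q),(0,0,255),0,12,1)
b=np.zeros((420,800,3),np.uint8); b[:,:500]=im[:,30:530]; b[:,500:]=a[60:480,260:560][:420] if 0 else np.vstack([a[:,260:560]])
cv2.imwrite("pics/w2.png",b)
E
```

```text
[ 0.52007921 -0.21338177  0.25509341] [-5.69964111e-01  1.84352359e-02  1.83386868e+00  3.56201695e-04
  1.28689090e+00  9.57217114e-01]
[275.80550415 122.26194565]
```

View pics/w2.png

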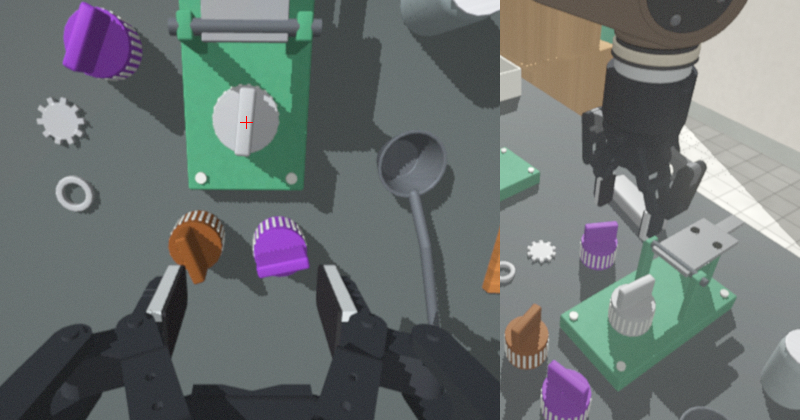

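The plate has turned over and lies on the rest post with its dotted other face up. The cap shows, its bar running nearly along x from about (279,88) to (274,154), in full-image pixels. I measure the bar's centre and angle.

```bash
python3 - <<'E'
from h import *
d=np.load("w2.npz"); im,K,M=d["im"],d["K"],d["M"]
g=cv2.cvtColor(im,6); sub=g[80:165,235:320]; print(np.percentile(sub,[50,80,90,97]))
for t in (195,205,215):
    m=np.uint8(sub>t); n,l,st,ce=cv2.connectedComponentsWithStats(m); k=1+np.argmax(st[1:,4])
    pts=np.argwhere(l==k)[:,::-1].astype(np.float32)+[235,80]
    W=np.array([onz(K,M,u,v,.109)[:2] for u,v in pts]); r=cv2.minAreaRect(W.astype(np.float32)*1000); print(t,st[k],r)
print(g[88:156:6,262:296].tolist()[0:12:4])
E
```

```text
[141. 199. 202. 208.]
195 [   8    8   40   65 1746] ((582.585693359375, -194.82728576660156), (29.739154815673828, 52.20792770385742), 84.5531234741211)
205 [ 30   9  14  63 270] ((581.921875, -203.5283660888672), (6.668078422546387, 50.54889678955078), 85.8739242553711)
215 [36  9  2  3  5] ((606.116943359375, -203.0547332763672), (1.5305031538009644, 0.8058695793151855), 1.9587633609771729)
[[145, 134, 129, 129, 128, 131, 132, 140, 167, 196, 199, 198, 198, 196, 191, 188, 184, 183, 175, 173, 168, 156, 137, 131, 131, 137, 131, 121, 110, 100, 96, 105, 118, 125], [199, 200, 202, 201, 199, 197, 208, 213, 215, 209, 206, 209, 203, 203, 201, 199, 196, 197, 194, 177, 146, 119, 112, 129, 128, 127, 129, 131, 128, 131, 130, 129, 128, 130], [199, 197, 195, 196, 206, 213, 207, 201, 202, 199, 200, 195, 193, 195, 193, 191, 182, 160, 133, 116, 119, 126, 128, 128, 128, 126, 126, 130, 127, 125, 127, 128, 131, 128]]
```

```bash
python3 - <<'E'
from h import *
d=np.load("w2.npz"); im,K,M=d["im"],d["K"],d["M"]
for u,v in ((275.9,112),(273.3,136),(278,88),(274.7,121),(272,154)): print(onz(K,M,u,v,.109).round(4))
s=ctrl.get_state(); print(s["eef_pos"],R.from_quat(s["tcp_rot"]).as_matrix().round(3).tolist())
E
```

```text
[ 0.5892 -0.2073  0.109 ]
[ 0.5697 -0.2058  0.109 ]
[ 0.6079 -0.2082  0.109 ]
[ 0.582  -0.2065  0.109 ]
[ 0.5545 -0.2053  0.109 ]
[ 0.52043159 -0.21339712  0.25512435] [[0.999, 0.044, 0.002], [0.044, -0.999, -0.001], [0.002, 0.001, -1.0]]
```

send_rows:
  translation:
    - [0, 0, 0]
    - [0, 0, 0]
    - [1, -0.17, 0.5]
    - [1, -0.17, 1]
    - [0.02, 0, 1]
  rotation:
    - [0, 0, 1]
    - [0, 0, 0.13]
    - [0, 0, 0]
    - [0, 0, 0]
    - [0, 0, 0]
  grip: [45, 45, 45, 45, 45]

```text
time: 8.93
eef_pos: [0.5825, -0.2061, 0.1785]
tcp_rot: [1.0, -0.026, 0.001, 0.0]
contact_force: [-0.2, -0.8, 0.4]
opening: 0.523
```

```bash
python3 - <<'E'
from h import *
s=ctrl.get_state(); print(s["eef_pos"],s["qpos"].round(3),R.from_quat(s["tcp_rot"]).as_matrix()[:2].round(3).tolist())
im,K,M=cam("wrist"); np.savez("w3.npz",im=im,K=K,M=M)
for z in (.109,.093):
  q=proj(K,M,(.5815,-.2066,z)); print(q)
p=s["eef_pos"];q=proj(K,M,(p[0],p[1],.109));cv2.drawMarker(im,tuple(int(round(x)) for x in q),(0,0,255),0,12,1)
cv2.imwrite("pics/w3.png",im)
E
```

```text
[ 0.58253557 -0.20607191  0.17852878] [-0.504  0.208  1.77   0.     1.161  1.119] [[0.999, -0.052, 0.002], [-0.052, -0.999, -0.001]]
[280.60732106 225.90056049]
[280.62158059 217.64948113]
```

View pics/w3.png

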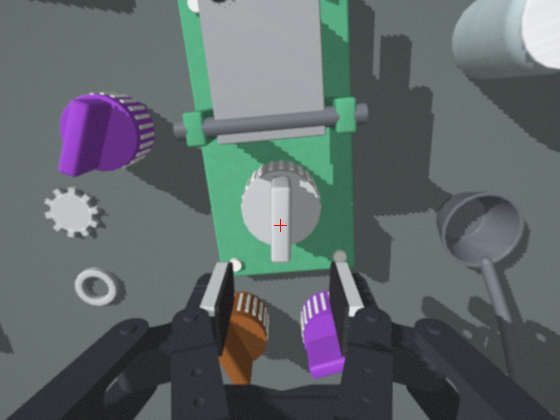

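The bar is centred on the jaws sideways, from v=178 to 262 at u≈281, and parallel to the tool. I check the along-bar offset.

```bash
python3 - <<'E'
from h import *
d=np.load("w3.npz"); im,K,M=d["im"],d["K"],d["M"]
g=cv2.cvtColor(im,6); print(g[170:190,281].tolist(), g[252:272,281].tolist(), g[225,262:300].tolist())
for u,v,z in ((281,178,.109),(281,262,.109),(272,225,.109),(290,225,.109),(178,130,.116),(367,115,.116),(242,205,.073),(321,205,.073),(281,247,.073)): print(u,v,onz(K,M,u,v,z).round(4))
E
```

```text
[110, 122, 128, 128, 124, 127, 135, 148, 153, 159, 159, 159, 161, 156, 160, 161, 169, 189, 202, 208] [197, 193, 191, 190, 194, 193, 191, 191, 188, 167, 146, 142, 140, 139, 140, 142, 141, 138, 139, 126] [196, 198, 198, 196, 197, 196, 195, 196, 198, 202, 215, 216, 209, 203, 202, 204, 201, 201, 198, 196, 195, 196, 193, 192, 187, 177, 152, 131, 112, 113, 126, 123, 123, 126, 128, 123, 127, 127]
281 178 [ 0.6145 -0.2086  0.109 ]
281 262 [ 0.5544 -0.2054  0.109 ]
272 225 [ 0.5825 -0.2008  0.109 ]
290 225 [ 0.5818 -0.213   0.109 ]
178 130 [ 0.6486 -0.1491  0.116 ]
367 115 [ 0.6514 -0.261   0.116 ]
242 205 [ 0.5861 -0.177   0.073 ]
321 205 [ 0.5829 -0.2379  0.073 ]
281 247 [ 0.5489 -0.2052  0.073 ]
```

send_rows:
  translation:
    - [-0.05, 0.03, 0.9]
    - [0, 0, 0.9]
    - [0, 0, 0.9]
    - [0, 0, 0.68]
    - [0, 0, 0]
  rotation:
    - [0, 0, 0]
    - [0, 0, 0]
    - [0, 0, 0]
    - [0, 0, 0]
    - [0, 0, 0]
  grip: [45, 45, 45, 45, 45]

```text
time: 9.6
eef_pos: [0.5777, -0.2065, 0.0758]
tcp_rot: [1.0, -0.027, -0.002, -0.001]
contact_force: [-0.7, 0.2, -0.3]
opening: 0.526
```

send_rows:
  translation:
    - [0, 0, 0]
    - [0, 0, 0]
    - [0, 0, 0]
    - [0, 0, 0]
    - [0, 0, 0]
  rotation:
    - [0, 0, 0]
    - [0, 0, 0]
    - [0, 0, 0]
    - [0, 0, 0]
    - [0, 0, 0]
  grip: [5, 5, 5, 5, 5]
  squeeze: 50

```text
time: 10.22
eef_pos: [0.5794, -0.2073, 0.0786]
tcp_rot: [1.0, -0.027, 0.001, 0.0]
contact_force: [-1.2, 2.3, 4.5]
opening: 0.157
```

send_rows:
  translation:
    - [0, 0, 0]
    - [0, 0, 0]
    - [0, 0, 0]
  rotation:
    - [0, 0, -0.8]
    - [0, 0, -0.8]
    - [0, 0, -0.8]
  grip: [5, 5, 5]

```text
time: 10.6
eef_pos: [0.5793, -0.2083, 0.0786]
tcp_rot: [0.997, 0.078, 0.001, 0.001]
contact_force: [0.1, -2.5, 4.1]
opening: 0.155
```

```bash
cat > st.py <<'E'
from h import *
s=ctrl.get_state(); m=R.from_quat(s["tcp_rot"]).as_matrix()
print(round(s["time"],2),s["eef_pos"].round(4),"yaw",round(np.arctan2(m[1,0],m[0,0]),3),"F",s["contact_force"].round(1),"T",s["wrist_torque"].round(2),"q",s["qpos"].round(3),"tau6",s["joint_efforts"][5].round(2),round(s["opening"],3))
E
python3 st.py
```

```text
10.6 [ 0.5793 -0.2083  0.0786] yaw 0.157 F [ 0.1 -2.5  4.1] T [-0.35  0.07 -0.1 ] q [-0.509  0.322  1.832 -0.002  0.984  0.906] tau6 0.21 0.155
```

Turned 0.21 rad with almost no torque, so I carry on the same way.

send_rows:
  translation:
    - [0, 0, 0]
    - [0, 0, 0]
    - [0, 0, 0]
  rotation:
    - [0, 0, -0.8]
    - [0, 0, -0.8]
    - [0, 0, -0.8]
  grip: [5, 5, 5]

```text
time: 10.98
eef_pos: [0.5795, -0.2083, 0.0786]
tcp_rot: [0.983, 0.182, 0.001, 0.001]
contact_force: [0.3, -2.2, 3.8]
opening: 0.154
```

```bash
python3 st.py
```

```text
10.97 [ 0.5795 -0.2083  0.0786] yaw 0.366 F [ 0.3 -2.2  3.8] T [-0.29 -0.15 -0.13] q [-5.090e-01  3.220e-01  1.832e+00 -1.000e-03  9.840e-01  6.960e-01] tau6 0.22 0.154
```

send_rows:
  translation:
    - [0, 0, 0]
    - [0, 0, 0]
    - [0, 0, 0]
  rotation:
    - [0, 0, -0.8]
    - [0, 0, -0.8]
    - [0, 0, -0.8]
  grip: [5, 5, 5]

```text
time: 11.35
eef_pos: [0.5797, -0.2082, 0.0785]
tcp_rot: [0.959, 0.284, 0.001, 0.002]
contact_force: [1.1, -1.2, 3.2]
opening: 0.154
```

```bash
python3 st.py
```

```text
11.35 [ 0.5797 -0.2082  0.0785] yaw 0.575 F [ 1.1 -1.2  3.2] T [-0.16 -0.16 -0.1 ] q [-5.090e-01  3.220e-01  1.832e+00 -1.000e-03  9.830e-01  4.870e-01] tau6 0.22 0.154
```

send_rows:
  translation:
    - [0, 0, 0]
    - [0, 0, 0]
    - [0, 0, 0]
  rotation:
    - [0, 0, -0.8]
    - [0, 0, -0.8]
    - [0, 0, -0.8]
  grip: [5, 5, 5]

```text
time: 11.72
eef_pos: [0.5798, -0.2081, 0.0786]
tcp_rot: [0.924, 0.382, 0.001, 0.002]
contact_force: [1.4, -0.8, 2.5]
opening: 0.151
```

```bash
python3 st.py
```

```text
11.72 [ 0.5798 -0.2081  0.0786] yaw 0.784 F [ 1.4 -0.8  2.5] T [-0.07 -0.29 -0.09] q [-0.509  0.322  1.832 -0.     0.983  0.278] tau6 0.22 0.151
```

send_rows:
  translation:
    - [0, 0, 0]
    - [0, 0, 0]
    - [0, 0, 0]
  rotation:
    - [0, 0, -0.8]
    - [0, 0, -0.8]
    - [0, 0, -0.8]
  grip: [5, 5, 5]

```text
time: 12.1
eef_pos: [0.58, -0.2079, 0.0786]
tcp_rot: [0.879, 0.477, 0.001, 0.002]
contact_force: [2.0, -0.7, 3.2]
opening: 0.159
```

```bash
python3 st.py
```

```text
12.1 [ 0.58   -0.2079  0.0786] yaw 0.994 F [ 2.  -0.7  3.2] T [-0.01 -0.34 -0.08] q [-0.509  0.322  1.832  0.     0.983  0.068] tau6 0.22 0.159
```

send_rows:
  translation:
    - [0, 0, 0]
    - [0, 0, 0]
  rotation:
    - [0, 0, -0.8]
    - [0, 0, -0.8]
  grip: [5, 5]

```text
time: 12.35
eef_pos: [0.5801, -0.2077, 0.0786]
tcp_rot: [0.844, 0.537, 0.001, 0.002]
contact_force: [2.1, -0.0, 4.1]
opening: 0.158
```

```bash
python3 st.py
```

```text
12.35 [ 0.5801 -0.2077  0.0786] yaw 1.133 F [ 2.1 -0.   4.1] T [ 0.09 -0.41 -0.08] q [-5.090e-01  3.220e-01  1.832e+00  1.000e-03  9.830e-01 -7.200e-02] tau6 0.21 0.158
```

send_rows:
  translation:
    - [0, 0, 0]
    - [0, 0, 0]
  rotation:
    - [0, 0, -0.8]
    - [0, 0, -0.8]
  grip: [5, 5]

```text
time: 12.6
eef_pos: [0.5801, -0.2075, 0.0786]
tcp_rot: [0.804, 0.594, 0.001, 0.002]
contact_force: [2.6, -0.4, 2.9]
opening: 0.158
```

```bash
python3 st.py
```

```text
12.6 [ 0.5801 -0.2075  0.0786] yaw 1.273 F [ 2.6 -0.4  2.9] T [ 0.22 -0.41 -0.14] q [-5.090e-01  3.220e-01  1.832e+00  1.000e-03  9.830e-01 -2.110e-01] tau6 0.21 0.158
```

send_rows:
  translation:
    - [0, 0, 0]
    - [0, 0, 0]
  rotation:
    - [0, 0, -0.8]
    - [0, 0, -0.5]
  grip: [5, 5]

```text
time: 12.85
eef_pos: [0.58, -0.2074, 0.0786]
tcp_rot: [0.771, 0.637, 0.002, 0.001]
contact_force: [1.8, -0.0, 3.7]
opening: 0.156
```

```bash
python3 st.py
```

```text
12.85 [ 0.58   -0.2074  0.0786] yaw 1.382 F [ 1.8 -0.   3.7] T [ 0.19 -0.23 -0.94] q [-0.509  0.322  1.832  0.002  0.984 -0.321] tau6 -0.82 0.156
```

The torque has risen at about 1.43 rad, the stop on the releasing side. I ease back slightly and lift gently.

send_rows:
  translation:
    - [0, 0, 0]
    - [0, 0, -0.15]
    - [0, 0, -0.15]
  rotation:
    - [0, 0, 0.6]
    - [0, 0, 0]
    - [0, 0, 0]
  grip: [5, 5, 5]

```text
time: 13.22
eef_pos: [0.5795, -0.2066, 0.0854]
tcp_rot: [0.786, 0.618, 0.001, 0.001]
contact_force: [5.6, 0.8, -5.9]
opening: 0.155
```

```bash
python3 st.py
```

```text
13.22 [ 0.5795 -0.2066  0.0854] yaw 1.332 F [ 5.6  0.8 -5.9] T [ 0.07 -1.25 -0.13] q [-0.508  0.312  1.831  0.002  0.996 -0.271] tau6 -0.11 0.155
```

send_rows:
  translation:
    - [0, 0, -0.25]
    - [0, 0, -0.25]
    - [0, 0, -0.25]
  rotation:
    - [0, 0, 0]
    - [0, 0, 0]
    - [0, 0, 0]
  grip: [5, 5, 5]

```text
time: 13.6
eef_pos: [0.5773, -0.2066, 0.1079]
tcp_rot: [0.786, 0.619, -0.001, -0.002]
contact_force: [-0.6, -1.1, -3.0]
opening: 0.156
```

```bash
python3 st.py
```

```text
13.6 [ 0.5773 -0.2066  0.1079] yaw 1.334 F [-0.6 -1.1 -3. ] T [ 0.01 -0.01 -0.01] q [-5.090e-01  2.820e-01  1.822e+00 -1.000e-03  1.042e+00 -2.710e-01] tau6 -0.0 0.156
```

send_rows:
  translation:
    - [0, 0, -0.5]
    - [0, 0, -0.7]
    - [0, 0.05, -0.7]
    - [0, 0.04, -0.55]
    - [0, 0, 0]
  rotation:
    - [0, 0, 0]
    - [0, 0, 0]
    - [0, 0, 0]
    - [0, 0, 0]
    - [0, 0, 0]
  grip: [5, 5, 5, 5, 5]

```text
time: 14.22
eef_pos: [0.5824, -0.2084, 0.1852]
tcp_rot: [0.786, 0.618, 0.001, 0.002]
contact_force: [0.9, -0.1, -2.5]
opening: 0.153
```

send_rows:
  translation:
    - [0, 0, 0]
    - [0, 0, 0]
    - [0, 0, 0]
  rotation:
    - [0, 0, 0]
    - [0, 0, 0]
    - [0, 0, 0]
  grip: [5, 5, 5]

```text
time: 14.6
eef_pos: [0.5808, -0.2075, 0.1814]
tcp_rot: [0.786, 0.618, -0.0, -0.001]
contact_force: [0.1, -0.2, -1.9]
opening: 0.157
```

```bash
python3 st.py; python3 - <<'E'
from h import *
a,K,M=cam("side"); b,K2,M2=cam("scene")
for im,k,m in((a,K,M),(b,K2,M2)):
    for p in((.580,-.2075,.063),(.580,-.2075,.135),(.580,-.2075,.030)): cv2.circle(im,tuple(int(round(x)) for x in proj(k,m,p)),2,(0,0,255),-1)
cv2.imwrite("pics/f.png",np.hstack([a[:,160:560],b[:,80:480]]))
E
```

```text
14.6 [ 0.5808 -0.2075  0.1814] yaw 1.333 F [ 0.1 -0.2 -1.9] T [ 0.02  0.03 -0.02] q [-0.507  0.205  1.768 -0.     1.17  -0.269] tau6 -0.0 0.157
```

View pics/f.png

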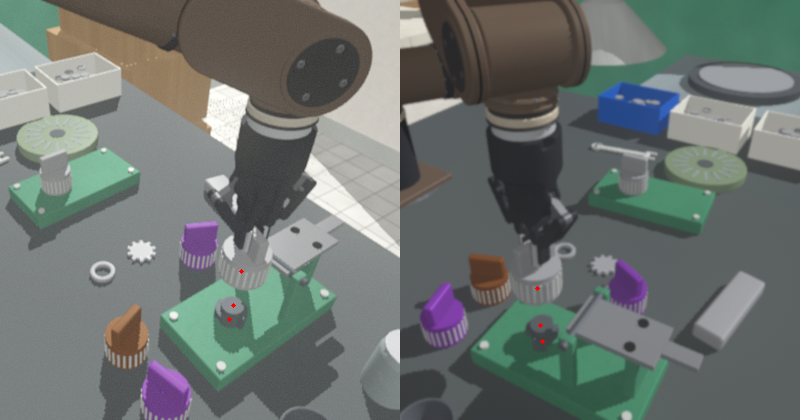

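Final views: the cap hangs upright in the gripper above the bare spindle, at (232,303) in the left half and (541,325) in the right. The plate lies turned over on its post. The spare cap, ring, sprocket and look-alikes appear untouched. I settle briefly and hand in.

send_rows:
  translation:
    - [0, 0, 0]
    - [0, 0, 0]
    - [0, 0, 0]
    - [0, 0, 0]
  rotation:
    - [0, 0, 0]
    - [0, 0, 0]
    - [0, 0, 0]
    - [0, 0, 0]
  grip: [5, 5, 5, 5]

```text
time: 15.2
eef_pos: [0.5813, -0.2077, 0.1825]
tcp_rot: [0.786, 0.618, 0.0, 0.0]
contact_force: [0.6, -0.3, -1.6]
opening: 0.154
```

```bash
python3 st.py; python3 -c "
from h import *
print(ticket.sign_off())"
```

```text
15.2 [ 0.5813 -0.2077  0.1825] yaw 1.333 F [ 0.6 -0.3 -1.6] T [-0.05  0.03  0.03] q [-0.507  0.204  1.767 -0.     1.17  -0.269] tau6 0.0 0.154
the job is handed in; nothing more can be done
None
```

I turned the lock plate right over onto its rest post, unscrewed the cap and lifted it off. The job was handed in at about 15 s of the 66 s allowed. The cap came loose counter-clockwise seen from above, the first way I tried. It reached its stop at about 1.43 rad, and I eased it back a little before lifting.

**Last checks:**
- **Cap:** it is held upright (opening about 13 mm, 50 N grip) and steady to about 1 mm. It sits about 104 mm above where it rested on the spindle, within 2 mm of the spindle axis sideways.
- **Plate and other objects:** the final pictures show the plate lying on its post with its other face up. The spare cap, ring, sprocket and look-alikes appear untouched, judged by eye.
- **Forces:** readings at the end of each move stayed below about 10 N.

No check failed. One disagreement: the plate's free tongue measured about 43 mm long, not 34 mm, but its tip was 149 mm from the hinge as described, so the grasp was unaffected.

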